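# Take a chip's temperature with the infrared thermometer

### The arm

A 6-joint arm with a two-finger parallel gripper is mounted at the origin on the work surface. World frame = base frame: x ahead of the robot, y to its left, z up, the work surface at z = 0. Lengths are in mm, angles in rad, forces in N, time in s.
With the tool pointing down it reaches from about 275 to 825 mm from the base axis. Payload 4.9 kg.
Tool frame: the origin (TCP) lies at the very end of the fingers, on their centre line; the grasp point (between the pads) lies 19 mm behind it; z points along the fingers, y is the line along which they close (so a half turn about z gives the same grasp; the last joint's range is limited). The gripper opens to 85 mm and grips with 20 to 120 N. Pads are 22 mm wide; open, the fingers measure 114 mm over their backs; the gripper's body (76 mm by 85 mm) begins 54 mm behind the grasp point. The pads swing forward as they close: fully open they stand 13 mm farther back than shut.
Start: joints at [-1.346, 0.326, -0.193, 1.052, 0, 1.437], TCP at [193.146, -514.989, 231.281] pointing down, gripper open.
Joint ranges: [-2.65, 2.65], [-0.97, 1.79], [-1.3, 1.35], [-1.93, 2.1], [-1.47, 1.37], [-3.14, 3.14]. Speed limits (rad/s): [2.57, 2.57, 3.14, 3.14, 3.14, 3.14].

### API

Orientations are given as [roll, pitch, yaw] about the fixed x, y, z axes, in that order (R = Rz(yaw) Ry(pitch) Rx(roll)).
In Python, from bench import bot, solve_ik, imaging gives the robot as it stands. Calls block until the motion is done:
- bot.move_ptp(position, orientation): joint-space move of the TCP to a pose.
- bot.movel(position, rot=None, max_speed=150, threshold=None): straight line of the TCP; rot=None keeps the orientation; max_speed is the mean speed in mm/s. With threshold (N) it stops when the force on the tool has changed by that much, and returns True; else False.
- bot.move_j(angles): joint-space move.
- bot.grip(opening, effort=None): opening from 0.0 (shut) to 1.0 (fully open); effort is the grip in N (None keeps the last); returns when the fingers have stopped.
- bot.dwell(seconds).
- solve_ik(position, orientation): joint angles nearest the present ones, or None.
- bot.get_state(): the state.
- imaging.capture(name): name is "scene" or "top" or "wrist"; returns the picture (384x512x3 uint8, blue, green, red); there is no depth.
- imaging.camera_model(name): a dict with "K" (3x3 intrinsics, pixels), "position" and "rotation" of the camera in the world. Camera axes: x right, y up, looking along -z (the intrinsics and any distortion apply to the point x, -y, -z); pixel columns grow to the right and rows downward; lengths in mm; the calibration is good to about 2 mm. A picture is of the moment at which its call begins: read the wrist's pose just before it. camera_model takes no time and is no camera call; for the wrist camera it gives the pose at the moment of the call.
A pose or a line that the arm cannot do raises bot.IKError and nothing moves.
- bot.sign_off(): hands the job in; it is judged then, once.
The state is a dict: "t": time; "qpos": joint angles; "joint_velocities": joint speeds; "effort": joint torques, N m; "tcp_pos": TCP position; "orientation": TCP orientation; "contact_force": force on the tool from outside, world axes, zero at the start; "wrist_torque": the same for the moment, N m; "opening": opening from 0.0 (shut) to 1.0 (fully open); "gripper_force": force on a finger pad.
Only numpy, scipy, OpenCV 4.12 (cv2) and the standard library are available. Lean on these libraries where they do the work, as an engineer would, in place of code of your own. Each camera call takes 0.05 s, during which the arm holds its last target. There are 200 camera calls.

### The job

Pick up the infrared thermometer and point its lens squarely at the middle of the large square chip, from about 8 cm in front of the chip's face, and hold it steady there for two seconds. Then lay the thermometer down gently, flat and right way up, wholly inside the black tray, and let go. Do not touch the circuit boards or their holders, and leave the other things on the bench where they are.

Things in the scene. Friction and masses are not known exactly. Their poses are not given: they have to be found in the camera images.
- thermometer: infrared thermometer, 190 g, lying right way up: grey box handle 115 mm long (x -70 to +45), 32 wide (y), 34 high, with a screen on top and a black 26 mm barrel drooping at the front. Origin on its flat underside near the centre of mass: grip here across y; +x front, z up. The lens is at (79.6, 0, 16.6) mm and looks 0.5 rad below +x, along (0.878, 0, -0.479)
- lens (a point): centre of the lens on the front end of the thermometer's barrel; x = the direction it looks in (outward along the barrel), y = the thermometer's y
- tail (a point): centre of the rear end face of the thermometer's handle, at (-70, 0, 17) mm in the thermometer's frame
- chip (a point): centre of the top face of the large square chip, 36 x 36 mm (black with a 22 mm square metal lid), the only big square chip; it sits on one of the two tilted circuit boards. z = straight out of the chip's face (towards the robot and up), x = up the slope of the board, y = along the board's width
- holder_a: holder with the board that carries the large square chip (the holders may swap sides): fixed steel base 150 (x) x 200 (y) x 12 mm, origin under its centre; on it a plate 140 mm deep, 165 wide with a green circuit board, hinged at its near edge (x = -58, z = 32 mm) and sloping up away from the robot at 0.65 to 0.95 rad from level
- holder_b: the other holder, alike, whose board carries a row of four narrow oblong chips (34 x 12 mm) and no large square one; same sizes and origin
- tray: fixed black open tool tray, 150 (x) x 250 (y) mm outside, walls 5 mm thick and 18 mm high, floor 5 mm thick; origin under its centre; tray and thermometer may have swapped sides
- tray_in (a point): centre of the tray's inner floor (upper side, 5 mm above the bench), axes as the tray; the inside is 140 (x) x 240 (y) mm
- flux_bottle: white squeeze bottle with a needle spout, 42 mm diameter, 112 mm tall; bystander between the tray and the thermometer; origin under its centre
- screwdriver: screwdriver 150 mm long lying between the two board holders; bystander; origin on its underside
- solder_spool: metal solder spool standing on end, 60 mm diameter, 40 mm tall; bystander at the left; origin under its centre
- paste_jar: small jar with a black lid, 52 mm diameter, 45 mm tall; bystander at the right; origin under its centre
- brush: brush 170 mm long lying at the right; bystander; origin on its underside
- multimeter: multimeter lying face up, 170 x 85 x 36 mm; bystander at the left; origin under its centre
- scrap_board: loose bare circuit board lying flat, 100 x 130 x 6 mm with parts up to 12 mm; bystander at the right; origin under its centre

How it is judged:
By the outcome, as a careful person would: the job done as asked, in the order asked, and still so for the second after the job is handed in, with the robot touching nothing.
It also fails if it takes over 53 s, if anything falls off the work surface, if the arm or the gripper's body presses on something with over 40 N, if the wrist force passes 120 N, or if a joint passes its speed limit or range.

## Working session

There is one attempt and no reset: what is moved stays moved. The work goes in short steps, each a Python script; the robot and the scene stay as the last script left them, time stands still between calls to the robot, and variables do not carry over. Pictures are saved under pics/ and viewed, at most 10 in all, crops included, and the job is handed in when it is done.

```bash
ls; mkdir -p pics; python3 - <<'E'
from bench import bot, solve_ik, imaging
import cv2,numpy as np
for n in ["scene","top"]:
    im=imaging.capture(n); cv2.imwrite(f"pics/{n}0.png",im)
    cv2.imwrite(f"pics/{n}0b.png",cv2.resize(im,(800,600),interpolation=cv2.INTER_CUBIC))
for n in ["scene","top","wrist"]: print(n,imaging.camera_model(n))
print(bot.get_state())
E
```

```text
pics
scene {'K': array([[404.61082931,   0.        , 256.03677255],
       [  0.        , 404.61082931, 192.98098125],
       [  0.        ,   0.        ,   1.        ]]), 'position': array([1251.01221423, -157.4475706 , 1026.45176567]), 'rotation': array([0.62709703, 0.00489981, 1.35332792])}
top {'K': array([[444.46095934,   0.        , 248.47195389],
       [  0.        , 444.46095934, 196.78148974],
       [  0.        ,   0.        ,   1.        ]]), 'position': array([ 474.7537628 ,    8.77198687, 1470.94433121]), 'rotation': array([ 0.05434606, -0.02343525, -1.5648511 ])}
wrist {'K': array([[284.98941356,   0.        , 253.42542547],
       [  0.        , 284.98941356, 193.06901157],
       [  0.        ,   0.        ,   1.        ]]), 'position': array([ 266.98612858, -487.01824837,  374.17893236]), 'rotation': array([-0.31300956,  0.0016955 , -1.21226202])}
{'t': 0.1, 'qpos': array([-1.34620857e+00,  3.26870810e-01, -1.93495559e-01,  1.05202617e+00,
       -1.66337981e-05,  1.43656082e+00]), 'joint_velocities': array([ 0.00073984, -0.00206096,  0.00218519,  0.00019533,  0.00058148,
        0.00167441]), 'effort': array([ 9.67959204e-04, -4.44237792e+01,  2.63038945e+01,  7.89872312e-03,
       -8.47773163e-05, -5.15434394e-06]), 'tcp_pos': array([ 193.01151541, -514.4452807 ,  230.57515495]), 'orientation': array([-3.14000857e+00, -1.97141437e-04,  3.58823122e-01]), 'contact_force': array([ 0.02192944, -0.28489848, -0.09129152]), 'wrist_torque': array([ 0.01277494, -0.01493612, -0.00066724]), 'gripper_force': 0.0, 'opening': 1.00299483035017}
```

View pics/top0b.png

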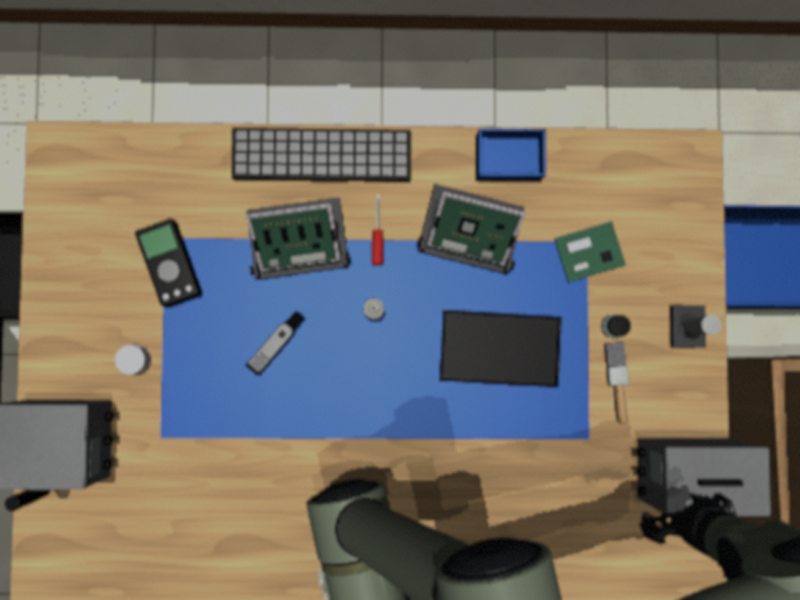

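View pics/scene0b.png

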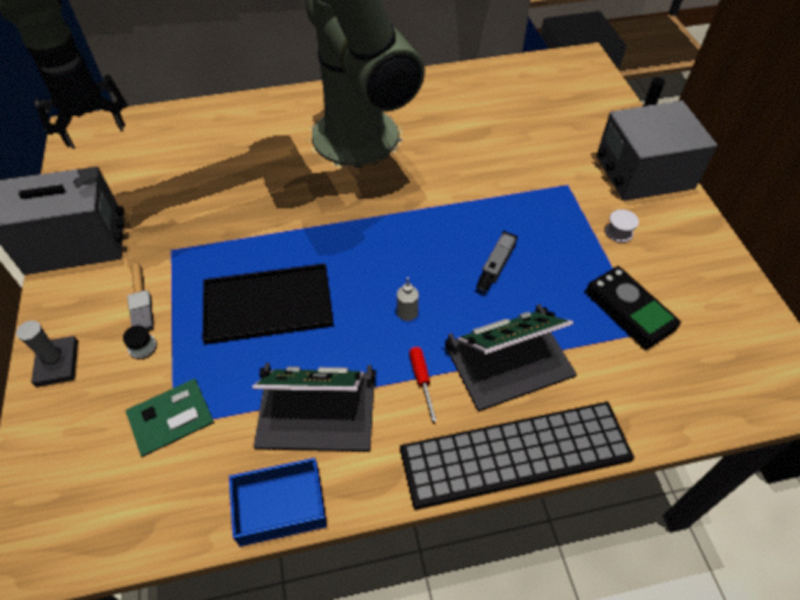

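```bash
cat > h.py <<'E'
import numpy as np, cv2
from scipy.spatial.transform import Rotation as Ro
R=lambda r: Ro.from_euler('xyz',r).as_matrix()
def ray(cm,uv):
    p=np.linalg.inv(cm['K'])@[uv[0],uv[1],1]
    d=R(cm['rotation'])@(p*[1,-1,-1]); return cm['position'],d/np.linalg.norm(d)
def onz(cm,uv,z):
    o,d=ray(cm,uv); return o+d*(z-o[2])/d[2]
def proj(cm,P):
    q=(R(cm['rotation']).T@(np.asarray(P,float)-cm['position']))*[1,-1,-1]
    return (cm['K']@q)[:2]/q[2]
def tri(rays):
    A=[];b=[]
    for o,d in rays:
        M=np.eye(3)-np.outer(d,d);A.append(M);b.append(M@o)
    A=np.vstack(A);b=np.hstack(b);x=np.linalg.lstsq(A,b,rcond=None)[0];return x,np.sqrt(np.mean((A@x-b)**2))
E
python3 - <<'E'
from h import *
from bench import imaging
cm=imaging.camera_model("top"); im=cv2.imread("pics/top0.png")
hsv=cv2.cvtColor(im,cv2.COLOR_BGR2HSV)
nb=((~((hsv[...,0]>95)&(hsv[...,0]<130)&(hsv[...,1]>120)))*255).astype(np.uint8)
def cnt(x0,y0,x1,y1):
    m=np.zeros_like(nb); s=slice(int(y0/1.5625),int(y1/1.5625)),slice(int(x0/1.5625),int(x1/1.5625)); m[s]=nb[s]
    return max(cv2.findContours(m,0,1)[0],key=cv2.contourArea)
c=cnt(235,300,320,385); r=cv2.minAreaRect(c); print("therm",r)
b=cv2.boxPoints(r); print([onz(cm,p,17).round(1) for p in b], onz(cm,r[0],17))
c=cnt(420,300,575,400); r=cv2.minAreaRect(c); b=cv2.boxPoints(r); P=np.array([onz(cm,p,18) for p in b]); print("tray",P.round(1),P.mean(0),r)
for n,u in dict(chip=(468,227),nearL=(418,248),nearR=(510,272),bottle=(374,309),tip=(299,316),tail=(256,367)).items(): print(n,onz(cm,np.array(u)/1.5625,80 if n=='chip' else 20).round())
s=R([-3.14,0,.3588]);w=imaging.camera_model("wrist")
print("cam in tool",s.T@(w['position']-[193.0,-514.4,230.6]),"axis in tool",s.T@R(w['rotation']))
E
```

```text
therm ((175.64706420898438, 218.9117889404297), (11.497314453125, 45.88079071044922), 40.601295471191406)
[array([435.5, 273.7,  17. ]), array([549.4, 178.5,  17. ]), array([525.2, 149.8,  17. ]), array([411.4, 245. ,  17. ])] [480.20471623 211.88563225  17.        ]
tray [[ 405.6 -133.3   18. ]
 [ 549.5 -141.5   18. ]
 [ 536.7 -388.7   18. ]
 [ 392.5 -379.    18. ]] [ 471.08013637 -260.63110514   18.        ] ((320.1982421875, 222.6293182373047), (75.04674530029297, 44.10023880004883), 3.3664605617523193)
chip [ 715. -184.   80.]
nearL [680. -87.  20.]
nearR [ 631. -281.   20.]
bottle [550.   5.  20.]
tip [535. 161.  20.]
tail [428. 249.  20.]
cam in tool [ 7.88897358e+01  1.13573085e-01 -1.43579295e+02] axis in tool [[-2.65689100e-04  9.51411272e-01  3.07922915e-01]
 [ 9.99999959e-01  2.21111369e-04  1.79659384e-04]
 [ 1.02844706e-04  3.07922950e-01 -9.51411292e-01]]
```

```bash
cat >> h.py <<'E'
CT=np.array([78.9,0.1,-143.6]); CR=np.array([[0,.9514,.3079],[1,0,0],[0,.3079,-.9514]])
def campose(c,target,phi):
    z=np.array(c,float)-target; z/=np.linalg.norm(z)
    x=np.cross([0,0,1],z); x/=np.linalg.norm(x); y=np.cross(z,x)
    Rc=np.column_stack([x,y,z])@Ro.from_euler('z',phi).as_matrix()
    Rt=Rc@CR.T; return c-Rt@CT, Ro.from_matrix(Rt).as_euler('xyz')
E
python3 - <<'E'
from h import *
from bench import bot, imaging, solve_ik
chip=np.array([715,-184,80.]); n=np.array([-.97*.72,.245*.72,.7]); side=np.array([.245,.97,0])
i=0
for k in (-1,1):
    c=chip+280*n+k*90*side+(0,0,20)
    best=None
    for phi in np.arange(0,2*np.pi,np.pi/4):
        p,o=campose(c,chip,phi); q=solve_ik(p,o)
        if q is not None:
            d=np.abs(np.array(q)-bot.get_state()['qpos']).max()
            if best is None or d<best[0]: best=(d,phi,p,o)
    print(k,best)
    if best:
        bot.move_ptp(best[2],best[3]); bot.dwell(.3)
        cm=imaging.camera_model("wrist"); im=imaging.capture("wrist"); i+=1
        cv2.imwrite(f"pics/w{i}.png",im); np.save(f"pics/w{i}.npy",cm,allow_pickle=True); print(proj(cm,chip),bot.get_state()['t'])
ims=[cv2.imread(f"pics/w{j}.png") for j in range(1,i+1)]
cv2.imwrite("pics/w12.png",cv2.resize(np.hstack(ims),(800,300 if i>1 else 600)))
E
```

```text
-1 (np.float64(0.9315530769473346), np.float64(1.5707963267948966), array([ 615.96411539, -232.5685    ,  183.42267772]), array([ 2.32015539, -0.21697549,  1.97065313]))
[252.93383114 192.79207195] 2.2583
1 (np.float64(0.7815123656179022), np.float64(2.356194490192345), array([ 630.26619241, -145.10510708,  199.04043454]), array([2.58957757, 0.26894487, 1.7019332 ]))
[254.26826201 191.91135415] 3.3833
```

View pics/w12.png

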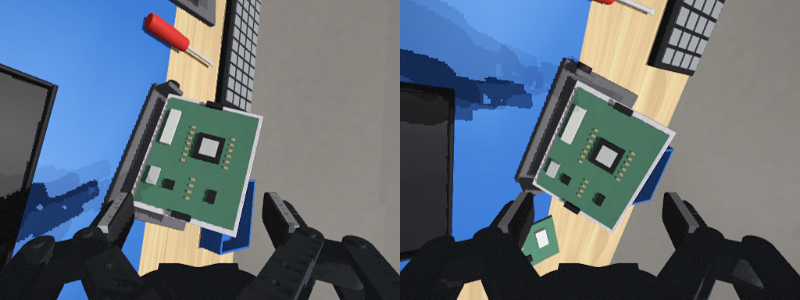

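```bash
cat > m.py <<'E'
from h import *
def quad(m):
    c=cv2.convexHull(max(cv2.findContours(m,0,1)[0],key=cv2.contourArea))
    for e in np.linspace(.01,.15,60):
        q=cv2.approxPolyDP(c,e*cv2.arcLength(c,True),True)
        if len(q)<=4: break
    q=q[:,0].astype(float)
    # refine edges by line fits to contour points
    pts=max(cv2.findContours(m,0,1)[0],key=cv2.contourArea)[:,0].astype(float); L=[]
    for a,b in zip(q,np.roll(q,-1,0)):
        t=(b-a)/np.linalg.norm(b-a); n=np.array([-t[1],t[0]]); s=(pts-a)@t/np.linalg.norm(b-a)
        k=pts[(abs((pts-a)@n)<2.0)&(s>.1)&(s<.9)]
        v=cv2.fitLine(k.astype(np.float32),cv2.DIST_HUBER,0,.01,.01).ravel(); L.append(np.cross([v[2],v[3],1],[v[2]+v[0],v[3]+v[1],1]))
    out=[np.cross(L[i-1],L[i]) for i in range(len(q))]
    return np.array([o[:2]/o[2] for o in out])
def detect(im,guess):
    hsv=cv2.cvtColor(im,cv2.COLOR_BGR2HSV)
    g=cv2.inRange(hsv,(60,60,40),(88,255,220)); nl,lab,st,_=cv2.connectedComponentsWithStats(cv2.morphologyEx(g,cv2.MORPH_CLOSE,np.ones((3,3))))
    l=max(np.unique(lab[int(guess[1])-60:int(guess[1])+60,int(guess[0])-60:int(guess[0])+60])[1:],key=lambda i:st[i,4])
    gm=((lab==l)*255).astype(np.uint8)
    G=quad(gm)
    inside=cv2.fillPoly(np.zeros_like(g),[np.round(G).astype(int)],255)
    d=cv2.inRange(hsv,(0,0,0),(180,255,70))&inside
    best=max(cv2.findContours(d,0,1)[0],key=cv2.contourArea)
    dm=cv2.fillPoly(np.zeros_like(g),[best],255)
    C=quad(dm)
    lid=cv2.inRange(hsv,(0,0,120),(180,90,255))&dm
    return G,C,quad(lid)
E
python3 - <<'E'
from m import *
D=[]
for i in (1,2):
    cm=np.load(f"pics/w{i}.npy",allow_pickle=True).item(); im=cv2.imread(f"pics/w{i}.png")
    G,C,L=detect(im,(266,194)); D.append((cm,G,C,L)); print(G.round(1).tolist(),C.round(1).tolist(),L.round(1).tolist())
def order(q,ref=None):
    a=np.arctan2(*(q-q.mean(0)).T[::-1]); return q[np.argsort(a)]
for k in (1,2,3):
    A,B=order(D[0][k]),order(D[1][k])
    # match by min triangulation residual
    res=[]
    for s in range(4):
        Bs=np.roll(B,s,0); T=[tri([ray(D[0][0],a),ray(D[1][0],b)]) for a,b in zip(A,Bs)]
        res.append((sum(t[1] for t in T),T))
    T=min(res,key=lambda r:r[0])[1]; P=np.array([t[0] for t in T]); c=P.mean(0)
    n=np.linalg.svd(P-c)[2][2]; n*=np.sign(n[2])
    print(k,c.round(1),"n",n.round(3),"tilt",np.arccos(n[2]).round(3),"yaw",np.arctan2(-n[1],-n[0]).round(3),"sides",np.linalg.norm(P-np.roll(P,1,0),axis=1).round(1),"res",[round(t[1],2) for t in T]); print(P.round(1).tolist())
E
```

```text
[[219.2, 124.9], [330.4, 151.9], [297.3, 293.9], [170.6, 254.6]] [[251.7, 168.9], [287.8, 177.4], [279.0, 209.8], [241.3, 199.7]] [[280.0, 181.1], [274.3, 200.8], [254.2, 195.3], [259.8, 176.4]]
[[228.9, 111.9], [343.8, 173.2], [270.5, 292.4], [174.8, 233.6]] [[253.1, 173.9], [287.8, 192.9], [271.0, 222.5], [238.3, 203.6]] [[259.7, 186.0], [278.1, 196.1], [268.1, 214.2], [249.7, 203.4]]
1 [ 706.  -193.9   92.4] n [-0.745  0.19   0.64 ] tilt 0.877 yaw -0.25 sides [150.1 126.9 150.4 126.7] res [np.float64(0.01), np.float64(0.01), np.float64(0.08), np.float64(0.01)]
[[685.0, -111.3, 43.4], [763.8, -130.9, 140.9], [726.9, -276.7, 141.3], [648.4, -256.8, 43.9]]
2 [ 711.8 -180.2   99.5] n [-0.756  0.192  0.626] tilt 0.894 yaw -0.248 sides [35.6 39.5 36.1 39.5] res [np.float64(0.19), np.float64(0.01), np.float64(0.04), np.float64(0.0)]
[[704.3, -160.1, 84.0], [728.2, -165.5, 115.0], [719.6, -200.5, 114.8], [695.3, -194.6, 84.2]]
3 [ 711.4 -180.   102.9] n [-0.759  0.186  0.624] tilt 0.897 yaw -0.241 sides [21.3 21.3 21.9 21.5] res [np.float64(0.12), np.float64(0.01), np.float64(0.0), np.float64(0.2)]
[[707.7, -168.1, 94.6], [720.5, -170.9, 111.4], [715.3, -192.2, 111.1], [702.2, -188.7, 94.4]]
```

```bash
cat > plan.py <<'E'
from h import *
n=np.array([-.747,.190,.637]); n/=np.linalg.norm(n); chip=np.array([711.4,-180.,102.5]); b=-n
zb=lambda yaw,p: Ro.from_euler('xyz',[0,p,yaw]).as_matrix()
Rm=zb(np.arctan2(b[1],b[0]), np.arcsin(-b[2])-.5)
LENS=np.array([79.6,0,16.6])
def tool(Rt,flip): # tool z=-therm z, tool x = +-therm x
    s=-1 if flip else 1
    return Rt@np.diag([s,-s,-1.])
GT=np.array([0,0,4.])   # TCP in therm frame when grasped
def tcp(org,Rt,flip,g=GT): return org+Rt@g, Ro.from_matrix(tool(Rt,flip)).as_euler('xyz')
Om=chip+80*n-Rm@LENS
E
python3 - <<'E'
from plan import *
from bench import bot, imaging, solve_ik
q0=bot.get_state()['qpos']; print(q0.round(2),Om)
for f in (0,1):
    for nm,org,Rt in [("grasp",np.array([480,212,0.]),zb(-.69,0)),("view",np.array([480,212,170.]),zb(-.69,0)),("meas",Om,Rm),("trA",np.array([471,-252,6.]),zb(-1.62,0)),("trB",np.array([471,-268,6.]),zb(1.52,0))]:
        q=solve_ik(*tcp(org,Rt,f)); print(f,nm,None if q is None else np.round(q,2))
E
```

```text
[-0.37  0.18 -0.7   0.08  0.05  1.01] [ 572.8417901  -144.7576173   152.24790658]
0 grasp [ 0.28  0.55 -0.52  0.5   0.   -2.18]
0 view [ 0.28  0.33 -0.35  0.9   0.   -2.18]
0 meas [-0.36  0.61  0.04  1.19 -0.02  3.03]
0 trA [-0.63  0.55 -0.49  0.53  0.   -2.15]
0 trB [-0.65  0.56 -0.47  0.54  0.    0.97]
1 grasp [ 0.28  0.55 -0.52  0.5   0.    0.97]
1 view [ 0.28  0.33 -0.35  0.9   0.    0.97]
1 meas [-0.36  0.61  0.04  1.19 -0.02 -0.11]
1 trA [-0.63  0.55 -0.49  0.53  0.    0.99]
1 trB [-0.65  0.56 -0.47  0.54  0.   -2.17]
```

```bash
python3 - <<'E'
from plan import *
from bench import bot, imaging, solve_ik
bot.move_ptp(*tcp(np.array([484,206,170.]),zb(-.69,0),1)); bot.dwell(.3)
cm=imaging.camera_model("wrist"); im=imaging.capture("wrist"); print(bot.get_state()['t'])
cv2.imwrite("pics/w3.png",im); np.save("pics/w3.npy",cm,allow_pickle=True)
cv2.imwrite("pics/w3b.png",cv2.resize(im,(800,600)))
E
```

```text
5.1333
```

View pics/w3b.png

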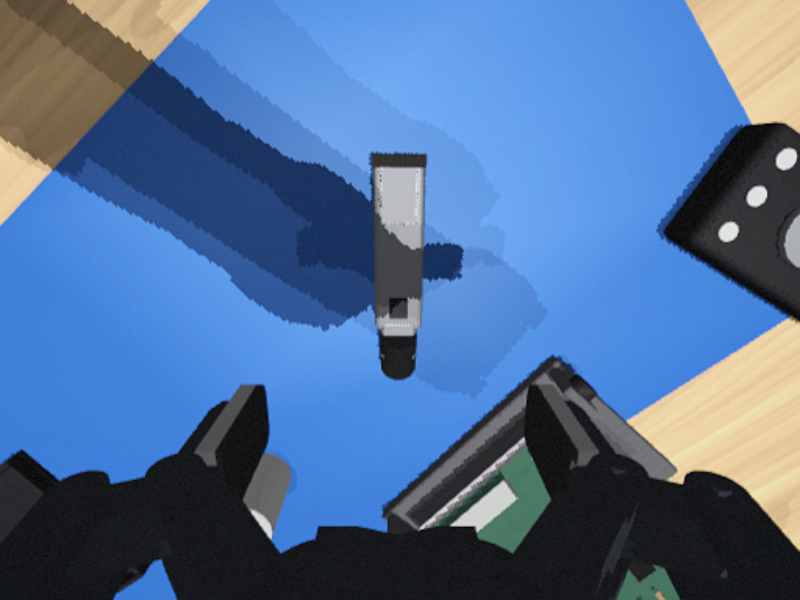

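```bash
python3 - <<'E'
from plan import *
im=cv2.imread("pics/w3.png"); cm=np.load("pics/w3.npy",allow_pickle=True).item()
hsv=cv2.cvtColor(im,cv2.COLOR_BGR2HSV); m=(~((hsv[...,0]>95)&(hsv[...,0]<130)&(hsv[...,1]>110))).astype(np.uint8)
m[:,:225]=0;m[:,300:]=0;m[:90]=0;m[250:]=0
m=(cv2.connectedComponentsWithStats(m)[1]==cv2.connectedComponents(m)[1][170,254]).astype(np.uint8)
L=[];Rr=[]
for v in range(110,208,3):
    u=np.where(m[v])[0]; L.append(onz(cm,(u[0]-.5,v),34));Rr.append(onz(cm,(u[-1]+.5,v),34))
L=np.array(L);Rr=np.array(Rr); print("width",np.linalg.norm((L-Rr)[:,:2],axis=1).round(1)[::4])
M=(L+Rr)/2; f=cv2.fitLine(M[:,:2].astype(np.float32),cv2.DIST_HUBER,0,.01,.01).ravel(); d=f[:2]*np.sign(f[0]); print("yaw",np.arctan2(d[1],d[0]),[np.arctan2(*( (lambda g:(g[1]*np.sign(g[0]),abs(g[0])))(cv2.fitLine(Q[:,:2].astype(np.float32),cv2.DIST_HUBER,0,.01,.01).ravel()))) for Q in (L,Rr)])
v=np.where(m.any(1))[0]; uc=254
rear=onz(cm,(uc,v[0]-.5),0)[:2]; tip=onz(cm,(uc,v[-1]+.5),12)[:2]
# first bright row of top face
g=im[:,uc-8:uc+8].mean((1,2)); print(v[0],v[-1],g[v[0]:v[0]+14].round(), g[200:220].round())
p=f[2:]; 
for nm,q,x in [("rear0",rear,-70),("tip",tip,87)]:
    s=(q-p)@d; print(nm,(p+s*d).round(1),"origin",(p+(s-x)*d).round(1))
for vv in (104,105,106,107,212,213,214,215):
    q=onz(cm,(uc,vv),34)[:2]; s=(q-p)@d; x=-70 if vv<150 else 45; print(vv,(p+(s-x)*d).round(1))
E
```

```text
width [31.5 31.9 31.4 30.8 31.2 31.6 31.  31.4 31.8]
yaw -0.6964534 [np.float32(-0.6935865), np.float32(-0.6967155)]
99 242 [ 47.  50.  50.  51.  51.  50.  47.  71. 158. 195. 191. 191. 190. 191.] [ 78.  87.  92. 118. 160. 176. 172. 195. 203. 177. 178. 178. 178. 181.
 155.  50.  21.  25.  26.  26.]
rear0 [422.6 258.5] origin [476.3 213.6]
tip [547.9 153.7] origin [481.1 209.5]
104 [480.3 210.2]
105 [481.  209.6]
106 [481.7 209.1]
107 [482.4 208.5]
212 [476.6 213.3]
213 [477.5 212.6]
214 [478.4 211.8]
215 [479.3 211.1]
```

```bash
python3 - <<'E'
from plan import *
from bench import bot, imaging
O=np.array([478.7,211.6,0]); Rt=zb(-.695,0); 
p,o=tcp(O,Rt,1)
bot.grip(.7,40)
bot.movel(p+[0,0,60],o,max_speed=200)
print(bot.movel(p,o,max_speed=90,threshold=8), bot.get_state()['tcp_pos'])
bot.grip(0,40); s=bot.get_state(); print(s['opening'],s['gripper_force'],s['contact_force'],s['tcp_pos'],s['t'])
bot.movel(p+[0,0,190],o,max_speed=150); bot.dwell(.2)
s=bot.get_state(); print(s['opening'],s['gripper_force'],s['contact_force'],s['wrist_torque'],s['tcp_pos'],s['orientation'],s['t'])
cm=imaging.camera_model("wrist"); im=imaging.capture("wrist"); cv2.imwrite("pics/w4.png",im); np.save("pics/w4.npy",cm,allow_pickle=True)
cv2.imwrite("pics/w4b.png",cv2.resize(im,(800,600)))
E
```

```text
False [479.14420672 211.74337987   4.42224658]
0.36713845999873923 41.092636585235596 [-0.45310584  0.15484157  6.32191693] [479.33936739 211.7331071    4.71963306] 7.3917
0.3665502208645223 40.15513300895691 [ 0.98468063  0.18937926 -1.97044433] [ 0.02172294 -0.04287575 -0.0109846 ] [478.28740602 211.49348323 193.30942714] [-3.14049239e+00 -7.82563514e-04  2.44659431e+00] 9.0083
```

View pics/w4b.png

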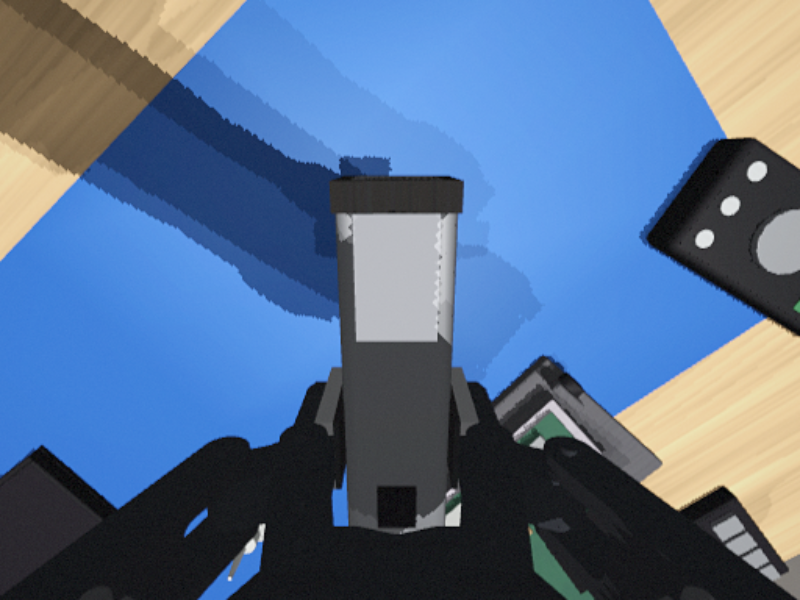

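```bash
python3 - <<'E'
from plan import *
im=cv2.imread("pics/w4.png"); 
print(im[108:142,230:276].mean((1,2)).round().tolist()); print(im[325:342,235:248].mean((1,2)).round().tolist())
K=np.load("pics/w4.npy",allow_pickle=True).item()['K']
def tl(u,v,z):
    d=CR@((np.linalg.inv(K)@[u,v,1])*[1,-1,-1]); t=(z-CT[2])/d[2]; return CT+d*t
for v in (113.5,114.5,115.5,116.5,135.5): print(v,tl(254,v,-30).round(1),"z=0:",tl(254,v,4).round(1))
hsv=cv2.cvtColor(im,cv2.COLOR_BGR2HSV); m=(~((hsv[...,0]>95)&(hsv[...,0]<130)&(hsv[...,1]>110)))
for v in (116,120,130,138,145,160,180,200,215):
    u=np.where(m[v,190:320])[0]+190; print(v,u[0],u[-1],tl(u[0]-.5,v,-30).round(1)[:2],tl(u[-1]+.5,v,-30).round(1)[:2])
E
```

```text
[131.0, 133.0, 135.0, 126.0, 96.0, 50.0, 39.0, 39.0, 51.0, 50.0, 50.0, 51.0, 50.0, 50.0, 51.0, 51.0, 51.0, 50.0, 51.0, 50.0, 51.0, 50.0, 50.0, 50.0, 51.0, 51.0, 49.0, 42.0, 95.0, 167.0, 193.0, 190.0, 189.0, 189.0]
[41.0, 41.0, 42.0, 40.0, 43.0, 45.0, 48.0, 50.0, 49.0, 51.0, 52.0, 52.0, 60.0, 66.0, 51.0, 33.0, 23.0]
113.5 [ 74.3   0.3 -30. ] z=0: [72.9  0.4  4. ]
114.5 [ 73.9   0.3 -30. ] z=0: [72.4  0.4  4. ]
115.5 [ 73.5   0.3 -30. ] z=0: [71.9  0.4  4. ]
116.5 [ 73.2   0.3 -30. ] z=0: [71.4  0.4  4. ]
135.5 [ 65.9   0.3 -30. ] z=0: [62.   0.4  4. ]
116 211 296 [ 73.3 -16.4] [73.3 16.7]
120 211 295 [ 71.8 -16.5] [71.8 16.4]
130 211 295 [ 68.1 -16.7] [68.1 16.5]
138 215 292 [ 65.  -15.2] [65.  15.5]
145 215 292 [ 62.2 -15.4] [62.2 15.6]
160 216 291 [ 56.2 -15.2] [56.2 15.5]
180 217 290 [ 47.8 -15.1] [47.8 15.4]
200 217 289 [ 39.1 -15.5] [39.1 15.3]
215 218 289 [ 32.2 -15.3] [32.2 15.6]
```

```bash
python3 - <<'E'
from plan import *
from bench import bot, imaging
g=np.array([1.5,0,4.]); p,o=tcp(Om,Rm,1,g)
bot.move_ptp(p+50*n+[0,0,20],o); bot.movel(p,o,max_speed=80); bot.dwell(.4)
def err():
    s=bot.get_state(); Rt=R(s['orientation'])@np.diag([-1,1,-1.]); L=s['tcp_pos']+Rt@(LENS-g); bd=Rt@[.8776,0,-.4794]
    t=(chip-L)@n/(bd@n); hit=L+bd*t; return s,L,np.linalg.norm(chip-L),np.degrees(np.arccos(-bd@n)),np.linalg.norm(hit-chip)
s,L,d,a,h=err(); print(d,a,h,s['tcp_pos']-p,s['t'])
if h>1:
    bot.movel(p-(s['tcp_pos']-p),o,max_speed=20); bot.dwell(.4); s,L,d,a,h=err(); print(d,a,h,s['tcp_pos']-p,s['t'])
print(s['opening'],s['contact_force'],s['wrist_torque'])
for n_ in ("scene","wrist"):
    im=imaging.capture(n_); cv2.imwrite(f"pics/m_{n_}.png",im)
a_=cv2.imread("pics/m_scene.png"); b_=cv2.imread("pics/m_wrist.png")
a_=cv2.resize(a_[150:310,100:310],(525,400),interpolation=cv2.INTER_CUBIC)
cv2.imwrite("pics/m.png",np.hstack([a_,cv2.resize(b_,(275,206)) if 0 else cv2.copyMakeBorder(cv2.resize(b_,(275,206)),0,194,0,0,0)]))
E
```

```text
80.16770284162729 nan 0.28675389200639473 [ 0.0266272  -0.01765776  0.26832704] 11.75
0.36893194401168755 [-0.42852425  0.37166194 -1.71737248] [-0.09502414 -0.19183645  0.07282495]<stdin>:7: RuntimeWarning: invalid value encountered in arccos
```

View pics/m.png

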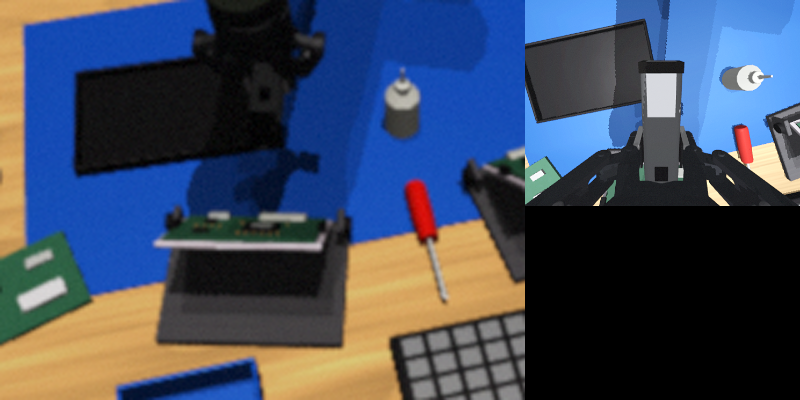

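```bash
python3 - <<'E'
from h import *
for f in ("w4","m_wrist"):
    im=cv2.imread(f"pics/{f}.png").astype(int); c=im[:,240:268].mean((1,2))
    print(f,c[108:118].round().tolist(),c[132:140].round().tolist(),c[214:222].round().tolist(), c[300:318:2].round().tolist())
    for v in (125,180): print(np.abs(np.diff(im[v,205:305].mean(1))).round().tolist())
E
```

```text
w4 [136.0, 140.0, 144.0, 136.0, 102.0, 48.0, 38.0, 39.0, 51.0, 50.0] [50.0, 51.0, 48.0, 38.0, 97.0, 168.0, 192.0, 190.0] [189.0, 189.0, 191.0, 184.0, 141.0, 61.0, 67.0, 68.0] [67.0, 67.0, 66.0, 67.0, 66.0, 60.0, 18.0, 19.0, 21.0]
[2.0, 1.0, 1.0, 1.0, 1.0, 9.0, 0.0, 0.0, 4.0, 6.0, 0.0, 2.0, 1.0, 1.0, 2.0, 1.0, 2.0, 0.0, 1.0, 0.0, 5.0, 4.0, 3.0, 1.0, 2.0, 1.0, 2.0, 3.0, 2.0, 0.0, 2.0, 0.0, 4.0, 1.0, 1.0, 2.0, 4.0, 4.0, 4.0, 5.0, 6.0, 1.0, 3.0, 3.0, 3.0, 2.0, 1.0, 1.0, 2.0, 2.0, 1.0, 4.0, 4.0, 1.0, 4.0, 5.0, 2.0, 4.0, 1.0, 1.0, 1.0, 2.0, 3.0, 1.0, 1.0, 1.0, 2.0, 1.0, 1.0, 1.0, 6.0, 0.0, 2.0, 1.0, 1.0, 1.0, 3.0, 0.0, 1.0, 0.0, 2.0, 0.0, 2.0, 1.0, 2.0, 5.0, 2.0, 2.0, 1.0, 3.0, 45.0, 75.0, 3.0, 4.0, 0.0, 2.0, 2.0, 2.0, 2.0]
[2.0, 2.0, 0.0, 2.0, 2.0, 0.0, 2.0, 2.0, 0.0, 2.0, 14.0, 3.0, 6.0, 2.0, 1.0, 1.0, 6.0, 1.0, 1.0, 2.0, 34.0, 93.0, 7.0, 1.0, 1.0, 0.0, 1.0, 2.0, 2.0, 0.0, 0.0, 1.0, 2.0, 3.0, 1.0, 0.0, 1.0, 1.0, 0.0, 1.0, 1.0, 1.0, 0.0, 1.0, 1.0, 1.0, 2.0, 3.0, 2.0, 1.0, 1.0, 0.0, 2.0, 1.0, 0.0, 1.0, 1.0, 0.0, 0.0, 0.0, 2.0, 3.0, 2.0, 2.0, 1.0, 0.0, 0.0, 1.0, 1.0, 1.0, 1.0, 1.0, 16.0, 16
[... 680 characters left out ...]
, 3.0, 2.0, 0.0, 3.0, 0.0, 2.0, 2.0, 3.0, 2.0, 3.0, 1.0, 7.0, 9.0, 0.0, 5.0, 1.0, 1.0, 0.0, 0.0, 3.0, 5.0, 1.0, 3.0, 0.0, 4.0, 1.0, 2.0, 8.0, 7.0, 49.0, 88.0, 5.0, 3.0, 1.0, 1.0, 1.0, 0.0, 2.0]
[0.0, 0.0, 2.0, 1.0, 4.0, 5.0, 0.0, 1.0, 3.0, 3.0, 5.0, 27.0, 15.0, 4.0, 23.0, 3.0, 3.0, 0.0, 1.0, 3.0, 23.0, 122.0, 7.0, 2.0, 0.0, 0.0, 1.0, 1.0, 1.0, 0.0, 1.0, 0.0, 0.0, 0.0, 0.0, 1.0, 1.0, 0.0, 0.0, 0.0, 1.0, 0.0, 0.0, 1.0, 1.0, 1.0, 1.0, 1.0, 1.0, 1.0, 1.0, 0.0, 0.0, 0.0, 0.0, 1.0, 1.0, 0.0, 0.0, 1.0, 1.0, 0.0, 1.0, 1.0, 0.0, 0.0, 0.0, 1.0, 1.0, 0.0, 0.0, 0.0, 0.0, 2.0, 5.0, 152.0, 12.0, 1.0, 1.0, 1.0, 1.0, 2.0, 4.0, 1.0, 3.0, 49.0, 39.0, 3.0, 1.0, 1.0, 1.0, 0.0, 0.0, 0.0, 1.0, 1.0, 1.0, 0.0, 2.0]
```

```bash
python3 - <<'E'
from plan import *
from bench import bot, imaging
g=np.array([3.8,0,4.4]); p,o=tcp(Om,Rm,1,g)
bot.movel(p,o,max_speed=15); bot.dwell(3.0)
s=bot.get_state(); print(s['t'],s['tcp_pos']-p)
bot.movel(p+60*n+[0,0,20],o,max_speed=100)
Rt=zb(-1.62,0); O=np.array([471,-252,5.]); p,o=tcp(O,Rt,1,g)
bot.move_ptp(p+[0,0,110],o); bot.movel(p+[0,0,20],max_speed=100); bot.dwell(.3)
print(bot.get_state()['contact_force'])
hit=bot.movel(p-[0,0,2.5],max_speed=15,threshold=2.5); bot.dwell(.2); s=bot.get_state(); print(hit,s['tcp_pos'],s['contact_force'],s['t'])
im=imaging.capture("wrist"); im2=imaging.capture("scene")
cv2.imwrite("pics/p.png",np.hstack([cv2.resize(im,(400,300)),cv2.resize(im2[140:260,100:260],(400,300))]))
E
```

```text
15.1583 [-0.00071949 -0.00428972  0.02277563]
[-0.48065333 -0.45983815 -1.47397457]
True [ 470.7781838  -255.7579875     9.74381431] [-9.27335310e-04 -1.23981533e+00  5.91762819e+00] 19.8083
```

View pics/p.png

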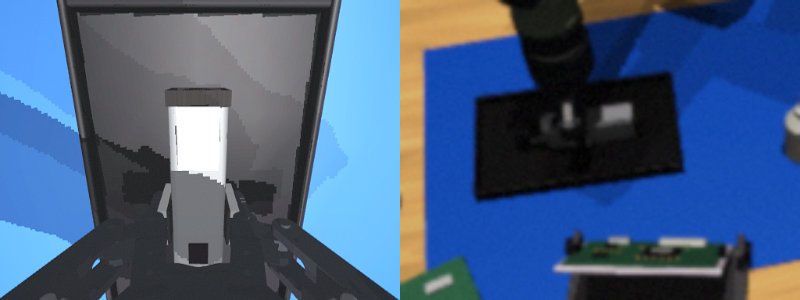

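The thermometer rests on the tray floor, its tail at (197,95) in the left view, well inside the walls. I'll release it now.

```bash
python3 - <<'E'
from plan import *
from bench import bot, imaging
bot.grip(.7); bot.dwell(.3); s=bot.get_state(); p=s['tcp_pos']; print(s['opening'],s['contact_force'])
bot.movel(p+[0,0,40],max_speed=60); bot.movel(p+[0,0,170],max_speed=150); bot.dwell(.5)
im=imaging.capture("wrist"); t=imaging.capture("top"); print(bot.get_state()['t'])
cv2.imwrite("pics/f.png",np.hstack([cv2.resize(im,(400,300)),cv2.resize(t,(400,300))]))
E
```

```text
0.6993404591519685 [ 0.69425229 -0.04507618  0.07335631]
23.025
```

View pics/f.png

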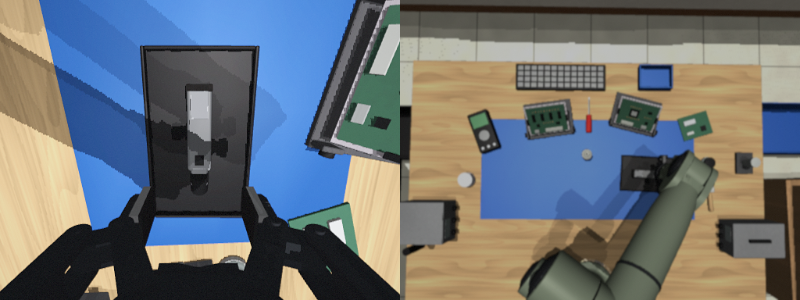

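The thermometer lies flat and right way up, centred in the tray (199,135 in the left view), and the gripper is clear of it.

```bash
python3 -c "
from bench import bot
print(bot.sign_off())"
```

```text
the job is handed in; nothing more can be done
None
```

The job is handed in at about 23 s: the thermometer was held on the chip's centre from about 80 mm for 3 s (aim computed from arm pose and camera measurements), then laid flat and right way up inside the tray and released, with no contact seen with boards or bystanders.

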